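Clamp a re-glued report in the quick-release binding vise

ROBOT

A 6-joint arm with a two-finger parallel gripper is mounted at the origin on the work surface. World frame = base frame: x ahead of the robot, y to its left, z up, the work surface at z = 0. Lengths are in m, angles in rad, forces in N, time in s.
With the tool pointing down it reaches from about 0.35 to 0.775 m from the base axis. Payload 5.5 kg.
Tool frame: the origin (TCP) lies midway between the tips of the shut fingers; the grasp point (between the pads) lies grip_point_offset behind it (grip_point_offset is the distance from the TCP to the grasp point, in m); z points along the fingers, y is the direction in which the jaws open and shut (so a half turn about z gives the same grasp; the last joint's range is limited). The gripper opens to 85 mm and grips with 20 to 120 N. Pads are 22 mm wide; open, the fingers measure 114 mm over their backs; the gripper's body (76 mm by 85 mm) begins 54 mm behind the grasp point. The pads swing forward as they close: fully open they stand 13 mm farther back than shut.
Start: joints at [-1.488, 0.313, 0.046, 1.304, 0, 1.431], TCP at [0.127, -0.561, 0.231] pointing down, gripper open.
Joint ranges: [-2.76, 2.76], [-0.86, 1.69], [-1.03, 1.26], [-2.2, 2.34], [-1.47, 1.5], [-3.14, 3.14]. Speed limits (rad/s): [2.57, 2.57, 3.14, 3.14, 3.14, 3.14].

INTERFACE

Orientations are given as a unit quaternion [w, x, y, z].
In Python, from workcell import * gives the robot as it stands.
- The arm moves only by the tool send_rows, never from a script. Its argument "series" is one flat list of numbers, 7 for each row, row after row: the shift along the tool's x, y, z in cm, then the turn, a rotation vector about the tool's x, y, z in degrees, then the opening, from 0 (shut) to 1 (fully open). A call has 1 to 10 rows; each row is the pose to reach, as a shift and turn from the pose commanded when the call began, along the tool's axes at that moment; what a row does not reach only later rows make up. A row lasts 1/12 s, in which the tool goes at most 41.7 mm and 7.16 degrees, less where a joint would pass 70% of its speed; a pose out of reach is approached as far as the arm can. A call with a gripper value outside its range is refused whole. The fingers move at their own pace and stop on an object; "newtons" is the grip in N (left out, the last holds). Time passes only in rows, so rows that repeat a pose let the fingers close. It gives the time, the measured TCP pose, the force and the opening at its end, in the units of the state.
- get_state(): the state, without advancing time (a new reading comes with each control period).
- read_camera(name): name is "side" or "top" or "wrist"; returns the picture (420x560x3 uint8, blue, green, red); there is no depth.
- camera_info(name): a dict with "K" (3x3 intrinsics, pixels), "xyz" and "attitude" of the camera in the world. Camera axes: x right, y down, z forward; pixel columns grow to the right and rows downward; lengths in m; the calibration is good to about 2 mm. A picture is of the moment at which its call begins: read the wrist's pose just before it. camera_info takes no time and is no camera call; for the wrist camera it gives the pose at the moment of the call.
- hand_in(): hands the job in, once; it reports no verdict.
Trained networks look in the newest picture that a camera, given by its name, has taken for a name from the list of things; names that differ only in an ending like _2 or _b are one class to them, and where a whole thing is asked for, a point or a joint stands for the part that bears it (a point fixed in the world has none). Each returns a list of dicts, best first, with "p" (0 to 1); they miss things now and then, are a little off and sometimes report something else, mostly with a low value. They report only what shows in the picture. A call takes as long as a camera call. They do not tell look-alikes from the thing itself.
- silhouettes(camera, label): "pixels" (420x560 bool, what is visible of it) and "box" ([left, top, width, height] in pixels, round what is visible of it).
The state is a dict: "clock": time; "joint_pos": joint angles; "qvel": joint speeds; "tau": joint torques, N m; "tcp_pos": TCP position; "orientation": TCP orientation; "wrist_force": force on the tool from outside, world axes, zero at the start; "ft_torque": the same for the moment, N m; "finger_gap": finger opening in m.
Only numpy, scipy, OpenCV 4.12 (cv2) and the standard library are available. Lean on these libraries where they do the work, as an engineer would, in place of code of your own. Each camera call takes 0.05 s, during which the arm holds its last target. There are 200 camera calls.

TASK

The hardbound report lying on the bed of the upright binding vise has just been re-glued and must be clamped. Squeeze the quick-release lever against its fixed fin, slide the head down until the pressure plate just rests gently on the report, and let go; then turn the crank clockwise until the plate holds the report firmly, without crushing it. Leave the vise clamped with the lever sprung back, and do not disturb the report or the other things on the desk.

Things in the scene. Friction and masses are not known exactly. Their poses are not given: they have to be found in the camera images.
- vise: Upright binding vise (small book press) fixed to the desk: grey base 245 x 236 mm, steel bed, its top 22 mm above the desk, steel column 30 x 24 mm, 194 mm tall. Origin: foot of the column, on the desk; z up; x from the column towards bed and screw (bed centre and screw axis at x = 104 mm, y = 0). The release lever is at the other end, x = -85 mm.
- head (a joint): Slide of the head (grey bar, 56 mm wide, 32 mm thick, past the column; screw at one end, lever at the other), m: 0 at the top (its top surface then 179 mm above the desk), grows downwards, 0.075 at most. Locked to the column's rack unless the lever is squeezed; then it moves against about 2 to 3 N friction and stays where it is left.
- rack (a point): Middle of the toothed rack on the column, 6 mm pitch. When the lever is let go its toothed half-nut drops into the nearest gaps, which can shift the head by up to 5 mm, mostly up; if it lands on the tooth tips, it drops in once the screw pushes the head up. So the slack the screw must take up is not known beforehand. Under load the locked head still gives 1 to 4 mm upwards.
- lever (a joint): Quick-release lever, rad: 0 fully squeezed, 0.34 let go (sprung out); head free below about 0.1. Its blade (24 mm along vise x, 6 mm thick, 50 mm tall) faces an equal fixed fin on the head's rear end; let go, it leans outwards (+y of the vise); squeezed, it is upright. Outside span along vise y 34 mm above the head: 42 mm let go, 32 mm squeezed. About 10 N squeezes it fully; a 25 N pinch also carries the head.
- grip (a point): Point midway between the fixed fin and the fully squeezed blade, 34 mm above the head's top surface (the fins end 50 mm above it). Moves with the head; axes as the vise. Pinch here from above, closing along vise y.
- plate_face (a point): Centre of the flat underside of the steel pressure plate (110 mm along vise x, 150 mm along y, 10 mm thick) under the screw. It is backed by stiff rubber buffers, 30 N per mm, 7 mm at most. Resting gently on the report, while the lever is squeezed, means less than 20 N.
- crank (a joint): Turn of the crank, rad: starts between 0 and 1.2, grows clockwise seen from above, 6.5 at most. It turns in place on the head; a turn drives the plate 20 mm down from the head (3.2 mm per rad), too little to close the opening without sliding the head. The screw holds by itself. Pushed round at its post it runs free at 7 to 9 N.
- axis (a point): Point on the upright axis of screw and crank, level with the middle of the crank's post. Above the free push of 7 to 9 N at the post, each 10 N of clamping adds 0.8 N. A firm hold is 40 to 100 N of clamping, best about 70 N: a push of 13 to 14 N at the post, felt level along the turn. Beyond 100 N (about 16 N of push) the report is crushed. Let the grip follow the head as it gives.
- post_mid (a point): Middle of the upright black post at the end of the crank arm: a freely spinning sleeve 16 mm in diameter, 44 mm tall, 40 mm from the crank's axis. Pinch it from above and carry it round the axis.
- book: The hardbound report, a stiff blue book 130 x 190 x 30 mm, lying flat on the bed under the plate, loose, about 0.5 kg. Origin: centre of its underside; top surface 30 mm above it.
- stapler: Black stapler 150 x 36 mm, 55 mm tall, loose; origin centre of its underside. Leave alone.
- mug: White mug, 80 mm in diameter, 95 mm tall, loose; origin centre of its underside. Leave alone.
- glue: White glue bottle, 52 mm in diameter, 130 mm tall, loose; origin centre of its underside. Leave alone.
There are look-alikes about, which are no part of the job. What is meant by the book is not turquoise or yellow, and is the larger of those in its own colour.

How it is judged:
On the way, in this order (a step that is already met when the one before it is completed fails the run):
1. the quick-release lever is squeezed (value of joint lever below 0.08 rad), for 0.2 s.
2. the plate has been slid onto the report (within 7 mm of its top) and the vise let go (z of plate_face in the frame of book below 0.037 m and value of joint lever above 0.085 rad and contact force between the fingers and vise below 0.3 N), for 0.2 s.
At the end, for the whole second after the job is handed in: The plate clamps the report with 40 to 100 N, centred on it within 25 mm, the lever has sprung back (over 0.28 rad), crank and report are at rest and the robot touches nothing (contact force between head and book between 40 and 100 N and value of joint lever above 0.28 rad and horizontal distance between plate_face and book below 0.025 m and linear speed of book below 0.01 m/s and velocity of joint crank between -0.05 and 0.05 rad/s).
It fails at once if the report crushed: plate on it with more than 100 N (contact force between head and book above 100 N).
It fails at once if the plate pushed onto the report with more than 20 N while the lever is squeezed (value of joint lever below 0.08 rad and contact force between head and book above 20 N).
It fails at once if the report shifted by more than 15 mm (distance of book from where it was at the start of the episode above 0.015 m).
It fails at once if the stapler, mug or glue bottle moved by more than 20 mm (distance of any of stapler, mug, glue from where it was at the start of the episode above 0.02 m).
It also fails if it takes over 72 s, if anything falls off the work surface, if the arm or the gripper's body presses on something with over 40 N, if the wrist force passes 120 N, or if a joint passes its speed limit or range.

## Working session

There is one attempt and no reset: what is moved stays moved. The work goes in short steps, Python scripts to look and compute and a tool call to move; the robot and the scene stay as the last step left them, time stands still between calls to the robot, and variables do not carry over. Pictures are saved under pics/ and viewed, about 8 in all and at most 12, crops included, and the job is handed in when it is done.

Besides the shell and the picture viewer there is one more tool, called after "Emit:" as name(argument=value, ...) on one line, values as JSON. send_rows: Moves the arm, as the interface text tells. Its arguments: {"type":"object","properties":{"series":{"type":"array"},"newtons":{"type":"number"}},"required":["series"]}

```bash
mkdir -p pics; ls
python3 - <<'E'
from workcell import *
import cv2,numpy as np
s=get_state();print({k:np.round(v,3).tolist() for k,v in s.items()})
try: print(grip_point_offset)
except Exception as e: print(e)
for c in ("top","side"):
    im=read_camera(c);cv2.imwrite(f"pics/{c}0.png",im);i=camera_info(c);print(c,np.round(i["K"],1).tolist(),i["xyz"],i["attitude"])
    for l in ("vise","head","lever","post_mid","crank","book","plate_face","stapler","mug","glue"):
        for d in silhouettes(c,l)[:3]:
            ys,xs=np.nonzero(d["pixels"]);print(c,l,round(d["p"],2),d["box"],xs.mean().round(1),ys.mean().round(1),len(xs))
print(get_state()["clock"])
E
```

```text
pics
{'clock': 0.0, 'joint_pos': [-1.488, 0.314, 0.045, 1.304, 0.0, 1.431], 'qvel': [-0.001, 0.002, -0.001, 0.002, -0.0, -0.001], 'tau': [-0.0, -48.063, 29.853, 0.019, -0.0, 0.0], 'tcp_pos': [0.127, -0.56, 0.23], 'orientation': [-0.001, 0.994, 0.111, 0.0], 'wrist_force': [-0.529, -0.161, 0.104], 'ft_torque': [-0.042, 0.031, -0.036], 'finger_gap': 0.085}
0.0187
top [[421.1, 0.0, 286.2], [0.0, 421.1, 207.0], [0.0, 0.0, 1.0]] [ 0.42225718 -0.02551759  1.33149132] [ 0.03398281 -0.70374905  0.7088266  -0.03387164]
top vise 0.67 [219.1, 168.7, 108.4, 88.5] 270.3 214.0 5553
top head 0.92 [215.2, 176.8, 100.8, 59.7] 275.0 209.4 2811
top head 0.16 [128.5, 243.5, 40.5, 26.9] 147.3 256.3 844
top lever 0.64 [216.4, 207.6, 30.5, 7.6] 229.1 213.1 151
top crank 0.52 [286.7, 198.2, 8.7, 20.9] 290.7 207.1 175
top book 0.89 [259.0, 172.3, 57.4, 69.3] 292.4 203.4 594
top book 0.82 [328.8, 100.4, 58.7, 71.3] 358.3 135.3 2640
top book 0.7 [327.3, 269.9, 45.0, 44.7] 348.1 290.3 1212
top plate_face 0.88 [270.8, 180.7, 45.8, 55.9] 292.3 206.1 1146
top plate_face 0.22 [127.4, 245.2, 39.4, 25.9] 147.5 256.8 8
[... 696 characters left out ...]
[292.7, 182.1, 8.9, 15.1] 295.8 189.7 122
side lever 0.54 [243.8, 238.1, 18.5, 21.5] 249.9 248.7 211
side post_mid 0.66 [294.0, 183.3, 6.2, 14.0] 296.0 190.5 82
side crank 0.54 [277.2, 183.4, 21.8, 22.3] 290.5 193.3 280
side book 0.93 [221.4, 154.6, 65.8, 38.5] 251.9 172.4 2062
side book 0.82 [239.7, 230.2, 78.6, 37.5] 286.7 248.7 1271
side book 0.8 [168.3, 199.2, 57.1, 45.8] 196.4 220.3 1516
side plate_face 0.57 [242.8, 198.8, 69.5, 45.6] 285.6 222.8 1031
side stapler 0.68 [200.3, 370.0, 53.1, 49.0] 230.2 396.4 1992
side mug 0.96 [197.0, 367.5, 57.4, 52.5] 229.8 396.5 2074
side glue 0.7 [141.3, 282.1, 27.2, 44.5] 153.8 303.8 800
side glue 0.23 [238.6, 183.9, 79.3, 91.1] 275.1 228.9 3276
1.1
```

Run:
```python
import cv2,numpy as np
a=cv2.imread("pics/top0.png");b=cv2.imread("pics/side0.png")
# top crop x 200-340,y 150-270 ; side crop x 200-340,y160-320
ca=cv2.resize(a[155:265,205:335],None,fx=3.07,fy=3.07,interpolation=cv2.INTER_CUBIC)
full=cv2.resize(a,(400,300));ca=cv2.resize(a[160:260,205:338],(400,300),interpolation=cv2.INTER_CUBIC)
fb=cv2.resize(b,(400,300));cb=cv2.resize(b[175:280,195:335],(400,300),interpolation=cv2.INTER_CUBIC)
cv2.imwrite("pics/m1.png",np.vstack([np.hstack([full,ca]),np.hstack([fb,cb])]))
```

```text
(no output)
```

View pics/m1.png

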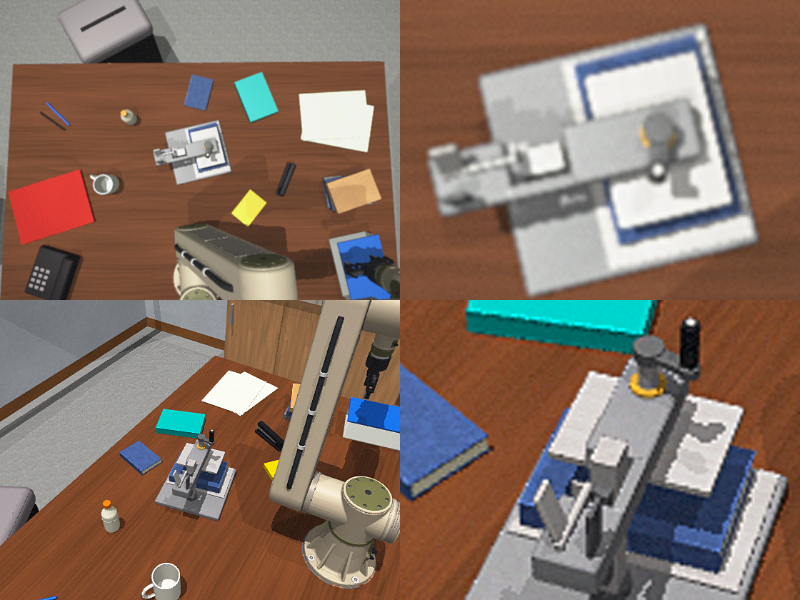

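The pictures show a vise with one blue book under its plate (top about 292,203; side about 287,249). It is the larger blue one. The decoys are a small blue book (top 278,128; side 196,220), a turquoise one (358,135) and a yellow one (348,290). The crank post is at top pixel (291,217), and the lever fins are at about (220,212). The vise pose fit comes next.

```bash
cat > h.py <<'E'
from workcell import *
import cv2,numpy as np
from scipy.spatial.transform import Rotation as R
from scipy.optimize import least_squares
def rot(q): return R.from_quat([q[1],q[2],q[3],q[0]]).as_matrix()
def proj(ci,P):
    P=np.atleast_2d(P);p=(P-ci["xyz"])@rot(ci["attitude"]);u=p@ci["K"].T;return u[:,:2]/u[:,2:]
def ray(ci,uv,z):
    d=rot(ci["attitude"])@np.linalg.solve(ci["K"],[*uv,1]);o=np.array(ci["xyz"]);return o+d*(z-o[2])/d[2]
def vw(v,P):  # vise (x,y,yaw) -> world
    P=np.atleast_2d(P).astype(float);c,s=np.cos(v[2]),np.sin(v[2])
    return np.c_[v[0]+c*P[:,0]-s*P[:,1],v[1]+s*P[:,0]+c*P[:,1],P[:,2]]
def tool(w):  # world vector/point -> cm in the tool axes, relative to the TCP
    s=get_state();return 100*rot(s["orientation"]).T@(np.array(w)-s["tcp_pos"])
E
python3 - <<'E'
from h import *
t=camera_info("top");s=camera_info("side")
for n,uv,z in [("col",(253,212),.194),("hub",(290.8,203.3),.2),("b1",(231.6,185),.015),("b2",(305.7,168.3),.015),("b3",(323.7,240),.015),("b4",(246.6,257.7),.015),("posttop",(290.5,217),.25)]:
    print(n,ray(t,uv,z).round(4))
for n,uv,z in [("col",(267.8,227.5),.194),("hub",(282.5,189.7),.2),("posttop",(296.5,182.7),.25)]: print(n,ray(s,uv,z).round(4))
# rays intersection for post top & hub top
for n,a,b in [("hub",(290.8,203.3),(282.5,189.7)),("post",(290.5,217),(296.5,182.7)),("col",(253,212),(267.8,227.5))]:
    f=lambda p:np.r_[proj(t,p)[0]-a,proj(s,p)[0]-b]
    r=least_squares(f,[.4,0,.2]);print(n,r.x.round(4),r.fun.round(1))
E
```

```text
col [0.5187 0.0645 0.194 ]
hub [ 0.5411 -0.0381  0.2   ]
b1 [0.6199 0.1462 0.015 ]
b2 [ 0.6717 -0.0883  0.015 ]
b3 [ 0.4448 -0.1418  0.015 ]
b4 [0.3917 0.0985 0.015 ]
posttop [ 0.5004 -0.0365  0.25  ]
col [0.5191 0.0643 0.194 ]
hub [ 0.5549 -0.0603  0.2   ]
posttop [ 0.5116 -0.0519  0.25  ]
hub [ 0.5399 -0.0372  0.2248] [-0.2 -0.5  0.5  0.1]
post [ 0.5009 -0.0355  0.267 ] [-0.3 -0.7  0.7  0.1]
col [0.5189 0.0645 0.1943] [-0.  -0.1  0.1  0. ]
```

Run:
```python
from h import *
t=camera_info("top");sd=camera_info("side")
v=[.519,.0645,np.radians(-77.6)]
s=get_state();r=rot(s["orientation"]);print(r.round(3))
vy=vw(v,[0,1,0])[0]-vw(v,[0,0,0])[0]
print("vy in tool",(r.T@vy).round(3),"angle",np.degrees(np.arctan2((r.T@vy)[1],(r.T@vy)[0])))
g=vw(v,[-.085,0,.213])[0];print("grip",g,"tool cm to TCP over grip(z .30)",tool([g[0],g[1],.30]).round(2))
print("axis",vw(v,[.104,0,.245]))
C={"top":t,"side":sd}
for n,P in {"finbase":[-.085,0,.179],"fintop":[-.085,0,.229],"bladetop":[-.085,.03,.229],"post":[0,0,0]}.items():
    w=vw(v,P) if n!="post" else np.array([[.501,-.0355,.245]])
    print(n,*[proj(c,w).round(1).tolist() for c in C.values()])
T=cv2.imread("pics/top0.png");S=cv2.imread("pics/side0.png");out=[]
head=[[x,y,z] for z in(.147,.179) for x,y in((-.097,-.028),(.13,-.028),(.13,.028),(-.097,.028))]
book=[[.104+a,b,z] for z in(.022,.052) for a,b in((-.065,-.095),(.065,-.095),(.065,.095),(-.065,.095))]
for im,c,(x0,y0) in ((T,t,(205,160)),(S,sd,(195,175))):
    k=4;cr=cv2.resize(im[y0:y0+110,x0:x0+135],None,fx=k,fy=k,interpolation=cv2.INTER_CUBIC)[:, :400*2]
    for box,col in((head,(0,0,255)),(book,(0,255,0))):
        q=((proj(c,vw(v,box))-[x0,y0]+.5)*k).astype(int)
        for z in(0,4): cv2.polylines(cr,[q[z:z+4]],True,col,1)
    out.append(cr)
o=np.hstack(out);cv2.imwrite("pics/m2.png",cv2.resize(o,None,fx=.74,fy=.74))
```

```text
[[ 0.975  0.221  0.   ]
 [ 0.221 -0.975 -0.   ]
 [-0.     0.    -1.   ]]
vy in tool [ 1.     0.006 -0.   ] angle 0.36425322242026037
grip [0.5007475  0.14751714 0.213     ] tool cm to TCP over grip(z .30) [ 52.1  -60.83  -6.88]
axis [[ 0.54133247 -0.03707392  0.245     ]]
finbase [[223.1, 219.2]] [[254.8, 258.0]]
fintop [[220.3, 217.9]] [[254.4, 243.0]]
bladetop [[217.9, 206.8]] [[241.6, 239.5]]
post [[290.1, 216.9]] [[296.8, 189.7]]
```

View pics/m2.png

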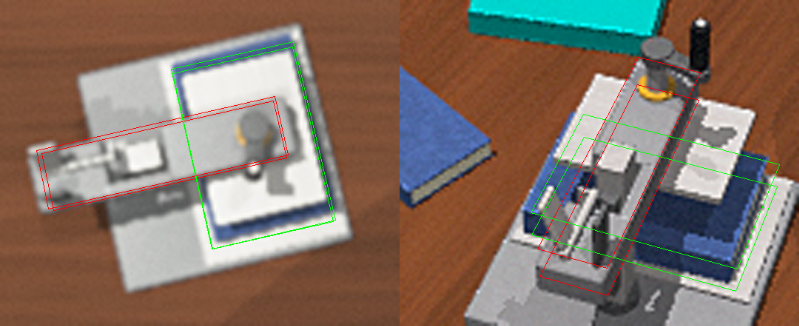

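The projected outlines (red head, green book) match: the head is at the top, and the book is about 8 mm off the plate's axis, which is within tolerance. Moving now.

Emit:
send_rows(series=[3,-2.2,-4,0,0,-7,1,6.5,-4.6,-7,0,0,-14,1,33.5,-24,-8,0,0,-60,1,33.5,-24,-8,0,0,-60,1,33.5,-24,-8,0,0,-60,1,33.5,-24,-8,0,0,-60,1,33.5,-24,-8,0,0,-60,1,33.5,-24,-8,0,0,-60,1,33.5,-24,-8,0,0,-60,1,33.5,-24,-8,0,0,-60,1], newtons=25)

```text
clock: 1.93
tcp_pos: [0.3896, -0.2646, 0.3105]
orientation: [0.0, 0.804, 0.594, 0.0]
wrist_force: [0.6, -0.3, -0.3]
finger_gap: 0.0856
```

Run:
```python
from h import *
v=[.519,.0645,np.radians(-77.6)]
s=get_state();g=vw(v,[-.085,0,.3])[0];print(s["tcp_pos"],tool(g).round(2))
r=rot(s["orientation"]);print(r.round(3));w=vw(v,[0,1,0])[0]-vw(v,[0,0,0])[0];q=r.T@w;print("turn z deg",np.degrees(np.arctan2(-q[0],q[1])), np.degrees(np.arctan2(q[0],-q[1])))
```

```text
[ 0.38962949 -0.26457677  0.3105385 ] [42.66 -1.5   1.03]
[[ 0.294  0.956  0.001]
 [ 0.956 -0.294 -0.001]
 [-0.001  0.001 -1.   ]]
turn z deg -29.507470542804924 150.49252945719508
```

Emit:
send_rows(series=[42,-1.5,1,0,0,-29.5,1,42,-1.5,1,0,0,-29.5,1,42,-1.5,1,0,0,-29.5,1,42,-1.5,1,0,0,-29.5,1,42,-1.5,1,0,0,-29.5,1,42,-1.5,1,0,0,-29.5,1,42,-1.5,1,0,0,-29.5,1,42,-1.5,1,0,0,-29.5,1,42,-1.5,1,0,0,-29.5,1,42,-1.5,1,0,0,-29.5,1])

```text
clock: 2.77
tcp_pos: [0.4979, 0.1379, 0.3003]
orientation: [0.0, 0.627, 0.779, 0.0]
wrist_force: [1.0, -0.9, 0.3]
finger_gap: 0.0856
```

Emit:
send_rows(series=[0,0,0,0,0,0,1,0,0,0,0,0,0,1,0,0,0,0,0,0,1])

```text
clock: 3.02
tcp_pos: [0.4975, 0.1358, 0.2999]
orientation: [-0.0, 0.627, 0.779, -0.0]
wrist_force: [0.4, -0.3, 0.1]
finger_gap: 0.085
```

```bash
cat > chk.py <<'E'
from h import *
v=[.519,.0645,np.radians(-77.6)]
s=get_state();g=vw(v,[-.085,0,.3])[0];print(s["tcp_pos"],tool(g).round(2))
r=rot(s["orientation"]);print(r.round(3));w=vw(v,[0,1,0])[0]-vw(v,[0,0,0])[0];q=r.T@w;print("turn z deg",np.degrees(np.arctan2(-q[0],q[1])), np.degrees(np.arctan2(q[0],-q[1])))
E
python3 - <<'E'
from chk import *
c=camera_info("wrist");im=read_camera("wrist");cv2.imwrite("pics/w1.png",im)
print(c["K"].tolist(),c["xyz"],c["attitude"])
L=[[-.097,-.016,.229],[-.073,-.016,.229],[-.073,.03,.229],[-.097,.03,.229]]
H=[[-.097,-.028,.179],[.03,-.028,.179],[.03,.028,.179],[-.097,.028,.179]]
K=[[-.015,-.012,.194],[.015,-.012,.194],[.015,.012,.194],[-.015,.012,.194]]
for b,col in((L,(0,0,255)),(H,(0,255,0)),(K,(255,0,0))):cv2.polylines(im,[proj(c,vw(v,b)).astype(int)],True,col,1)
cv2.imwrite("pics/w1o.png",im)
E
```

```text
[0.49754828 0.13578488 0.2999281 ] [ 1.08  0.56 -0.01]
[[-0.213  0.977 -0.001]
 [ 0.977  0.213 -0.001]
 [-0.    -0.001 -1.   ]]
turn z deg -0.07279438174659915 179.92720561825342
[[326.6641817018456, 0.0, 272.651436777761], [0.0, 326.6641817018456, 211.16734025348023], [0.0, 0.0, 1.0]] [0.48136929 0.21209902 0.44329584] [0.15300377 0.98231915 0.10670429 0.01590982]
```

View pics/w1o.png

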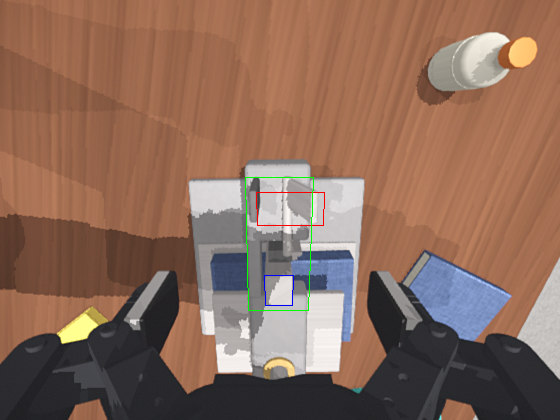

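Run:
```python
import cv2
im=cv2.imread("pics/w1.png");cv2.imwrite("pics/w1c.png",cv2.resize(im[150:310,210:350],None,fx=3.7,fy=3.7,interpolation=cv2.INTER_CUBIC))
```

```text
(no output)
```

View pics/w1c.png

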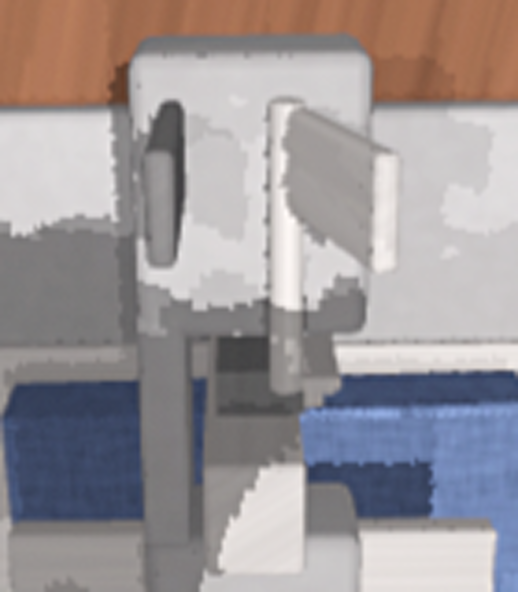

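The wrist crop shows the column top exactly where predicted. The fins sit 2–5 mm towards -y: fixed fin top at (253,207), blade top at (315,207). I'll triangulate these with the side view.

Run:
```python
import cv2,numpy as np
a=cv2.imread("pics/side0.png")[225:275,232:282];b=cv2.imread("pics/top0.png")[190:235,205:255]
f=lambda i:cv2.resize(i,(400,400*i.shape[0]//i.shape[1]),interpolation=cv2.INTER_CUBIC)
o=np.full((400,800,3),0,np.uint8);o[:400,:400]=f(a);o[:360,400:]=f(b);cv2.imwrite("pics/m3.png",o)
```

```text
(no output)
```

View pics/m3.png

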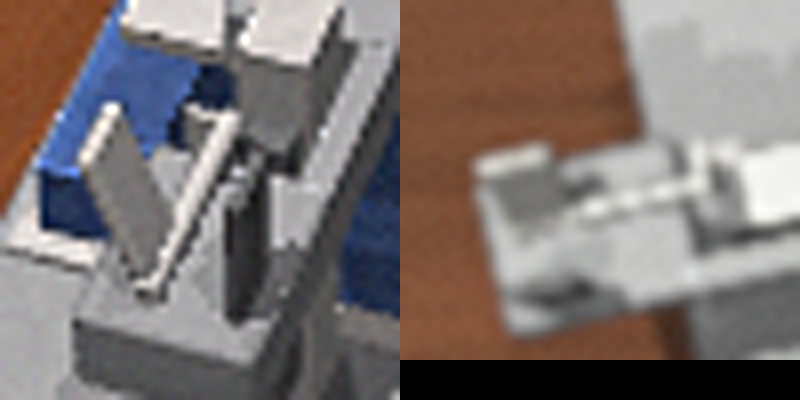

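Run:
```python
from chk import *
c={k:camera_info(k) for k in("top","side","wrist")}
for n,o in {"fix":{"side":(262.6,248.1),"wrist":(253.2,206),"top":(222.5,226)},"blade":{"side":(244.5,241.9),"wrist":(314.9,207),"top":(219.4,210)},"col":{"wrist":(278.9,290),"side":(267.8,227.5),"top":(253,212)}}.items():
    f=lambda p:np.concatenate([proj(c[k],p)[0]-o[k] for k in o])
    r=least_squares(f,[.5,.14,.22]);d=r.x[:2]-v[:2];C,S=np.cos(v[2]),np.sin(v[2])
    print(n,r.x.round(4),r.fun.round(1),"vise xy",(C*d[0]+S*d[1]).round(4),(-S*d[0]+C*d[1]).round(4))
```

```text
[0.49758202 0.13505112 0.30009361] [1.15 0.57 0.01]
[[-0.212  0.977 -0.   ]
 [ 0.977  0.212 -0.001]
 [-0.    -0.    -1.   ]]
turn z deg -0.1606598663316102 179.8393401336684
fix [0.4819 0.1425 0.2195] [ 0.4 -0.2 -0.1 -0.2  0.2 -0.7] vise xy -0.0841 -0.0195
blade [0.5246 0.1517 0.2224] [-0.2  0.  -0.3  0.  -0.2 -0.9] vise xy -0.084 0.0242
col [0.5188 0.0646 0.1943] [ 0.   0.   0.1  0.1 -0.1 -0. ] vise xy -0.0002 -0.0002
```

The views agree to under 1 px. The fin tops are at z≈0.221, so the head top is at ≈0.171, and the grip is at vise y≈-5.5 mm.

Run:
```python
from chk import *
g=vw(v,[-.0845,-.0055,.184])[0];print(g,tool(g).round(2))
```

```text
[0.49758202 0.13505112 0.30009361] [1.15 0.57 0.01]
[[-0.212  0.977 -0.   ]
 [ 0.977  0.212 -0.001]
 [-0.    -0.    -1.   ]]
turn z deg -0.1606598663316102 179.8393401336684
[0.49548317 0.14584776 0.184     ] [ 1.1   0.03 11.61]
```

Emit:
send_rows(series=[1.1,0.03,3,0,0,0,1,1.1,0.03,6,0,0,0,1,1.1,0.03,8,0,0,0,1,1.1,0.03,10,0,0,0,1,1.1,0.03,11,0,0,0,1,1.1,0.03,11.6,0,0,0,1,1.1,0.03,11.6,0,0,0,0.75,1.1,0.03,11.6,0,0,0,0.6,1.1,0.03,11.6,0,0,0,0.6], newtons=25)

```text
clock: 3.82
tcp_pos: [0.4982, 0.1464, 0.1862]
orientation: [0.002, 0.628, 0.778, 0.002]
wrist_force: [4.6, 0.7, 4.0]
finger_gap: 0.0524
```

Run:
```python
from chk import *
c=camera_info("wrist");im=read_camera("wrist");a=cv2.resize(im[150:420,140:420],None,fx=1.42,fy=1.42)
b=read_camera("side")[215:275,215:275];b=cv2.resize(b,(380,380),interpolation=cv2.INTER_CUBIC)
o=np.zeros((390,790,3),np.uint8);o[:a.shape[0],:a.shape[1]]=a;o[:380,400:780]=b;cv2.imwrite("pics/m4.png",o)
```

```text
[0.49823113 0.14643174 0.18617091] [  0.05   0.33 -11.38]
[[-0.212  0.977  0.006]
 [ 0.977  0.212  0.001]
 [-0.     0.006 -1.   ]]
turn z deg -0.17320271477595986 179.82679728522405
```

View pics/m4.png

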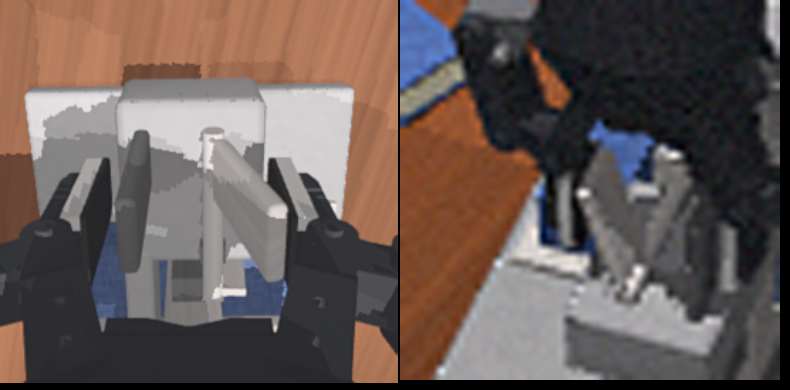

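The fins are between the fingers. The right pad just touches the blade (crop 285,230) and the left pad is about 8–10 mm from the fixed fin, so the centring is right. Closing.

Emit:
send_rows(series=[0,0,0,0,0,0,0.45,0,0,0,0,0,0,0.4,0,0,0,0,0,0,0.38], newtons=25)

```text
clock: 4.17
tcp_pos: [0.4945, 0.146, 0.1841]
orientation: [-0.0, 0.627, 0.779, -0.001]
wrist_force: [-2.2, -2.6, 1.7]
finger_gap: 0.0329
```

Emit:
send_rows(series=[0,0,0,0,0,0,0.3,0,0,0,0,0,0,0.3,0,0,0,0,0,0,0.3])

```text
clock: 4.42
tcp_pos: [0.4941, 0.1459, 0.1836]
orientation: [-0.001, 0.627, 0.779, -0.002]
wrist_force: [-4.1, -3.6, 0.5]
finger_gap: 0.0314
```

Run:
```python
from chk import *
t=camera_info("top");s=camera_info("side")
P=np.array([[.049,.075],[.049,-.075],[.159,.075],[.159,-.075]])
To=np.array([[269.2,183.6],[278.6,237],[306.4,176],[316.5,233.6]])
So={0:(246.4,229),2:(262.6,200.3),3:(314.9,212.2),1:(304.1,232.4)}
def f(q):
    W=vw(v,np.c_[P+q[:2],np.full(4,q[2])]);return np.r_[(proj(t,W)-To).ravel(),(proj(s,W)-[So[i] for i in range(4)]).ravel()]
r=least_squares(f,[0,0,.1],loss="soft_l1");print(r.x.round(4),r.fun.reshape(-1,2).round(1).tolist() if False else f(r.x).round(1))
```

```text
[0.49410029 0.14590368 0.18355817] [  0.     0.64 -11.65]
[[-0.213  0.977 -0.003]
 [ 0.977  0.213 -0.002]
 [-0.001 -0.003 -1.   ]]
turn z deg -0.10558223294568009 179.89441776705434
[0.0071 0.0012 0.1131] [-0.9  1.   1.  -2.2 -1.4  0.4  0.2 -7.2  0.8 -1.7 -0.4  9.7 -0.2 -0.9
  1.3  0.5]
```

Emit:
send_rows(series=[0,0,0.2,0,0,0,0.3,0,0,0.4,0,0,0,0.3,0,0,0.7,0,0,0,0.3,0,0,1.0,0,0,0,0.3,0,0,1.3,0,0,0,0.3,0,0,1.6,0,0,0,0.3,0,0,1.9,0,0,0,0.3,0,0,2.2,0,0,0,0.3,0,0,2.5,0,0,0,0.3,0,0,2.5,0,0,0,0.3])

```text
clock: 5.25
tcp_pos: [0.4941, 0.1459, 0.158]
orientation: [-0.001, 0.627, 0.779, -0.002]
wrist_force: [-3.6, -3.7, -2.0]
finger_gap: 0.0316
```

Run:
```python
from chk import *
a=read_camera("side")[165:285,190:350];a=cv2.resize(a,None,fx=5,fy=5,interpolation=cv2.INTER_CUBIC);cv2.imwrite("pics/s2.png",a)
s=get_state();print(s["wrist_force"],s["finger_gap"])
```

```text
[0.49408697 0.14591747 0.15801227] [  0.     0.63 -14.2 ]
[[-0.213  0.977 -0.003]
 [ 0.977  0.213 -0.002]
 [-0.001 -0.004 -1.   ]]
turn z deg -0.10960620244522218 179.8903937975548
[-3.78564981 -3.81616007 -2.83502722] 0.0316158978674583
```

View pics/s2.png

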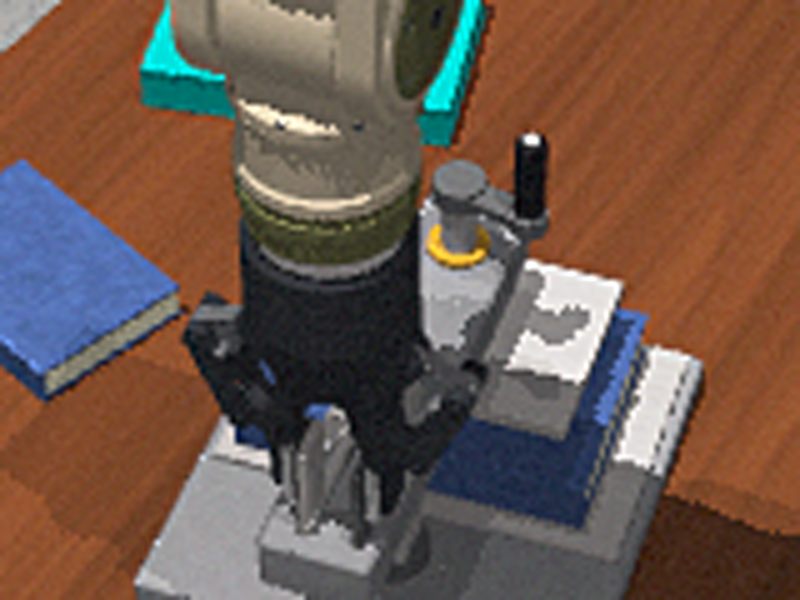

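Run:
```python
from chk import *
s=camera_info("side")
for x in(.045,.049,.053):
  for z in (.05,.06,.07,.08,.09): print(x,z,proj(s,vw(v,[x,-.075,z])).round(1))
```

```text
[0.4941096  0.14590383 0.15810905] [  0.     0.63 -14.19]
[[-0.213  0.977 -0.003]
 [ 0.977  0.213 -0.002]
 [-0.001 -0.004 -1.   ]]
turn z deg -0.11493959963567082 179.88506040036435
0.045 0.05 [[301.9 262.1]]
0.045 0.06 [[302.  259.5]]
0.045 0.07 [[302.2 256.9]]
0.045 0.08 [[302.3 254.3]]
0.045 0.09 [[302.5 251.6]]
0.049 0.05 [[302.3 260.9]]
0.049 0.06 [[302.5 258.3]]
0.049 0.07 [[302.6 255.7]]
0.049 0.08 [[302.8 253.1]]
0.049 0.09 [[303.  250.5]]
0.053 0.05 [[302.8 259.8]]
0.053 0.06 [[303.  257.2]]
0.053 0.07 [[303.1 254.6]]
0.053 0.08 [[303.3 252. ]]
0.053 0.09 [[303.4 249.3]]
```

The head moved with the grip. The plate's lower corner at side (302,253) gives an underside height of z≈0.08, so about 28 mm remain.

Emit:
send_rows(series=[0,0,0.2,0,0,0,0.3,0,0,0.4,0,0,0,0.3,0,0,0.6,0,0,0,0.3,0,0,0.8,0,0,0,0.3,0,0,1.0,0,0,0,0.3,0,0,1.2,0,0,0,0.3,0,0,1.4,0,0,0,0.3,0,0,1.5,0,0,0,0.3])

```text
clock: 5.97
tcp_pos: [0.4941, 0.1459, 0.1436]
orientation: [-0.001, 0.627, 0.779, -0.002]
wrist_force: [-5.6, -3.7, 3.0]
finger_gap: 0.0314
```

Emit:
send_rows(series=[0,0,0.05,0,0,0,0.3,0,0,0.1,0,0,0,0.3,0,0,0.15,0,0,0,0.3,0,0,0.2,0,0,0,0.3,0,0,0.25,0,0,0,0.3,0,0,0.3,0,0,0,0.3])

```text
clock: 6.47
tcp_pos: [0.4942, 0.1459, 0.1408]
orientation: [-0.001, 0.627, 0.779, -0.002]
wrist_force: [-5.6, -3.9, 2.4]
finger_gap: 0.0315
```

Emit:
send_rows(series=[0,0,0.05,0,0,0,0.3,0,0,0.1,0,0,0,0.3,0,0,0.15,0,0,0,0.3,0,0,0.2,0,0,0,0.3,0,0,0.25,0,0,0,0.3])

```text
clock: 6.88
tcp_pos: [0.4941, 0.1459, 0.1383]
orientation: [-0.001, 0.627, 0.779, -0.002]
wrist_force: [-5.9, -5.1, 2.6]
finger_gap: 0.0314
```

Run:
```python
from chk import *
im=read_camera("side");cv2.imwrite("pics/s3full.png",im)
a=cv2.resize(im[215:275,265:335],None,fx=10,fy=10,interpolation=cv2.INTER_CUBIC);cv2.imwrite("pics/s3.png",a)
c=camera_info("side")
for z in (.052,.056,.06,.064): print(z,*[proj(c,vw(v,[x,-.075,z])).round(1).tolist() for x in(.049,.159)])
for z in (.052,): print("book",*[proj(c,vw(v,[x,-.095,z])).round(1).tolist() for x in(.039,.169)])
```

```text
[0.49412508 0.14592319 0.13830652] [  0.     0.63 -16.17]
[[-0.213  0.977 -0.003]
 [ 0.977  0.213 -0.002]
 [-0.001 -0.003 -1.   ]]
turn z deg -0.11310694237532623 179.8868930576247
0.052 [[302.4, 260.4]] [[314.6, 230.8]]
0.056 [[302.4, 259.4]] [[314.7, 229.7]]
0.06 [[302.5, 258.3]] [[314.8, 228.7]]
0.064 [[302.5, 257.3]] [[314.9, 227.7]]
book [[308.7, 265.3]] [[322.8, 230.1]]
```

View pics/s3.png

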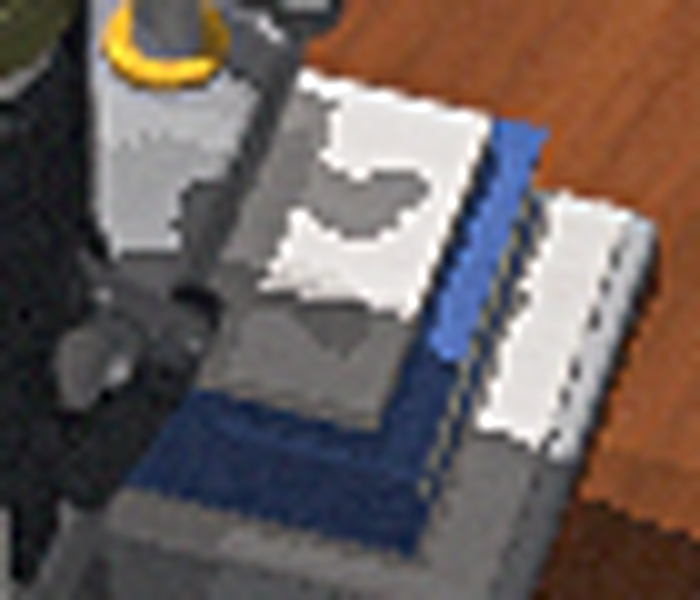

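The plate's lower corner at side (302.8,258) puts the underside at z≈0.061, leaving about 9 mm. Creeping down from here.

Emit:
send_rows(series=[0,0,0.05,0,0,0,0.3,0,0,0.1,0,0,0,0.3,0,0,0.15,0,0,0,0.3,0,0,0.2,0,0,0,0.3])

```text
clock: 7.27
tcp_pos: [0.4941, 0.1459, 0.1363]
orientation: [-0.001, 0.627, 0.779, -0.002]
wrist_force: [-5.7, -3.6, 3.2]
finger_gap: 0.0316
```

Emit:
send_rows(series=[0,0,0.05,0,0,0,0.3,0,0,0.1,0,0,0,0.3])

```text
clock: 7.43
tcp_pos: [0.4941, 0.1459, 0.1353]
orientation: [-0.001, 0.627, 0.779, -0.002]
wrist_force: [-5.7, -4.9, 3.0]
finger_gap: 0.0315
```

Emit:
send_rows(series=[0,0,0.04,0,0,0,0.3,0,0,0.08,0,0,0,0.3])

```text
clock: 7.6
tcp_pos: [0.4941, 0.1459, 0.1345]
orientation: [-0.001, 0.627, 0.779, -0.002]
wrist_force: [-5.0, -4.2, 3.3]
finger_gap: 0.0315
```

```bash
echo
```

Emit:
send_rows(series=[0,0,0.04,0,0,0,0.3,0,0,0.07,0,0,0,0.3])

```text
clock: 7.77
tcp_pos: [0.4941, 0.1459, 0.1338]
orientation: [-0.001, 0.627, 0.779, -0.002]
wrist_force: [-5.3, -4.5, 2.1]
finger_gap: 0.0312
```

Emit:
send_rows(series=[0,0,0.04,0,0,0,0.3,0,0,0.07,0,0,0,0.3])

```text
clock: 7.93
tcp_pos: [0.4941, 0.1459, 0.1331]
orientation: [-0.001, 0.627, 0.779, -0.002]
wrist_force: [-4.8, -4.4, 1.8]
finger_gap: 0.0314
```

Emit:
send_rows(series=[0,0,0.04,0,0,0,0.3,0,0,0.07,0,0,0,0.3])

```text
clock: 8.1
tcp_pos: [0.4942, 0.1459, 0.1325]
orientation: [-0.001, 0.627, 0.779, -0.001]
wrist_force: [-6.0, -3.7, 5.2]
finger_gap: 0.0316
```

Emit:
send_rows(series=[0,0,0.02,0,0,0,0.3,0,0,0.02,0,0,0,0.3])

```text
clock: 8.27
tcp_pos: [0.4942, 0.1459, 0.1325]
orientation: [-0.001, 0.627, 0.779, -0.001]
wrist_force: [-5.8, -4.6, 4.3]
finger_gap: 0.0314
```

Emit:
send_rows(series=[0,0,0.03,0,0,0,0.3,0,0,0.03,0,0,0,0.3])

```text
clock: 8.43
tcp_pos: [0.4942, 0.1459, 0.1324]
orientation: [-0.001, 0.627, 0.779, -0.001]
wrist_force: [-5.8, -4.2, 6.2]
finger_gap: 0.0314
```

Emit:
send_rows(series=[0,0,0.04,0,0,0,0.3,0,0,0.04,0,0,0,0.3])

```text
clock: 8.6
tcp_pos: [0.4942, 0.1459, 0.1323]
orientation: [-0.0, 0.627, 0.779, -0.001]
wrist_force: [-6.4, -4.3, 8.1]
finger_gap: 0.0319
```

Contact is confirmed: the force rises to 8 N while the TCP has stopped moving. Letting go.

Emit:
send_rows(series=[0,0,0,0,0,0,0.9,0,0,0,0,0,0,0.9,0,0,0,0,0,0,0.9,0,0,0,0,0,0,0.9,0,0,0,0,0,0,0.9,0,0,-2,0,0,0,0.9,0,0,-5,0,0,0,0.9,0,0,-9,0,0,0,0.9,0,0,-13,0,0,0,0.9,0,0,-16,0,0,0,0.9])

```text
clock: 9.43
tcp_pos: [0.4958, 0.1467, 0.2949]
orientation: [0.001, 0.627, 0.779, 0.001]
wrist_force: [2.1, -0.3, 1.7]
finger_gap: 0.0769
```

Emit:
send_rows(series=[0,0,0,0,0,0,0.9,0,0,0,0,0,0,0.9])

```text
clock: 9.6
tcp_pos: [0.4968, 0.1468, 0.2939]
orientation: [0.001, 0.627, 0.779, 0.002]
wrist_force: [-0.8, -0.4, -0.9]
finger_gap: 0.0768
```

Run:
```python
from chk import *
i={}
for k in("side","top","wrist"):
    c=camera_info(k);im=read_camera(k);cv2.imwrite(f"pics/r_{k}.png",im);i[k]=im
a=cv2.resize(i["side"][170:275,215:335],(457,400),interpolation=cv2.INTER_CUBIC);b=cv2.resize(i["top"][165:245,265:335],(343,392),interpolation=cv2.INTER_CUBIC)
o=np.zeros((400,800,3),np.uint8);o[:,:457]=a;o[:392,457:]=b;cv2.imwrite("pics/m5.png",o)
```

```text
[0.49680623 0.1467669  0.29388087] [-0.01  0.4  -0.61]
[[-0.213  0.977  0.004]
 [ 0.977  0.213  0.001]
 [-0.     0.004 -1.   ]]
turn z deg -0.12867951407797745 179.871320485922
```

View pics/m5.png

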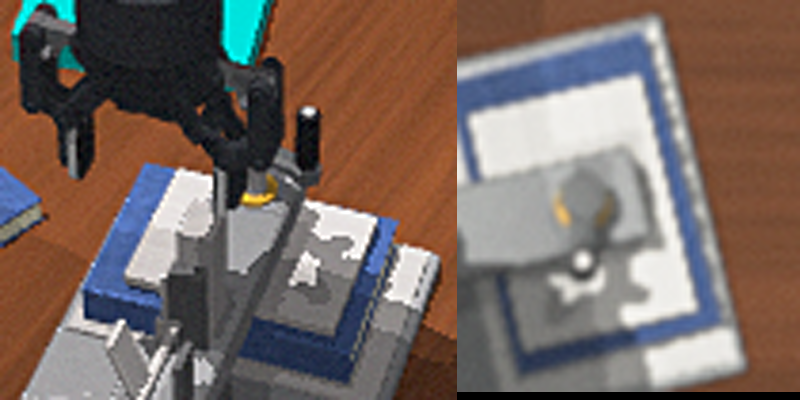

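The lever has sprung back (side crop 125,345) and the plate rests on the book. The post top is at side (296.4,199.4) and top (290.7,217.7). Triangulating it.

Run:
```python
from chk import *
t=camera_info("top");sd=camera_info("side")
for n,a,b in [("post",(290.7,217.7),(296.4,199.4)),("post'",(290.7,217.5),(296.2,199))]:
    r=least_squares(lambda p:np.r_[proj(t,p)[0]-a,proj(sd,p)[0]-b],[.5,0,.2]);p=r.x;print(n,p.round(4),r.fun.round(1),np.hypot(p[0]-.5405,p[1]+.037))
print("joints",s["joint_pos"].round(2),"to post z.28",tool([.5005,-.0355,.28]).round(2),"down",tool([.5005,-.0355,.184]).round(2))
ax=np.array([.5408,-.0371]); print(np.degrees(np.arctan2(-.0355+.0371,.5005-.5408)))
```

```text
[0.49493302 0.14642911 0.29026547] [-0.02  0.59 -0.98]
[[-0.213  0.977 -0.003]
 [ 0.977  0.213 -0.   ]
 [ 0.    -0.003 -1.   ]]
turn z deg -0.1294282192072503 179.87057178079277
post [ 0.5016 -0.0372  0.2119] [-0.1 -0.1  0.1  0. ] 0.038935390420922054
post' [ 0.5021 -0.0372  0.2129] [-0.1 -0.1  0.1  0. ] 0.03841846637379089
joints [ 0.13  0.19  0.03  1.41 -0.    1.49] to post z.28 [-17.9   -3.32   1.03] down [-17.9   -3.29  10.63]
177.7264236837984
```

Emit:
send_rows(series=[-4,-0.8,1,0,0,0,0.9,-8,-1.6,2,0,0,0,0.8,-12,-2.2,3,0,0,0,0.7,-16,-3,4,0,0,0,0.6,-18,-3.3,4,0,0,0,0.6,-18,-3.3,4,0,0,0,0.6,-18,-3.3,4,0,0,0,0.6,-18,-3.3,4,0,0,0,0.6])

```text
clock: 10.42
tcp_pos: [0.5011, -0.036, 0.2508]
orientation: [-0.001, 0.628, 0.778, -0.0]
wrist_force: [0.3, 0.8, 0.6]
finger_gap: 0.0512
```

Run:
```python
from chk import *
print("d",tool([.5012,-.0366,.180]).round(2),s["wrist_force"].round(1))
im=read_camera("wrist");c=camera_info("wrist");
for z in(.18,.214): im=cv2.circle(im.copy(),tuple(int(q) for q in proj(c,[.5012,-.0366,z])[0]),3,(0,0,255),-1)
q=proj(c,[.5413,-.0371,.174])[0];cv2.circle(im,(int(q[0]),int(q[1])),3,(0,255,0),-1)
cv2.imwrite("pics/w2.png",im)
```

```text
[ 0.50107193 -0.03598886  0.25078557] [17.95  3.85 -4.91]
[[-0.212  0.977 -0.002]
 [ 0.977  0.212  0.001]
 [ 0.001 -0.002 -1.   ]]
turn z deg -0.15364163095717404 179.84635836904283
d [-0.07  0.01  7.08] [0.3 0.8 0.6]
```

View pics/w2.png

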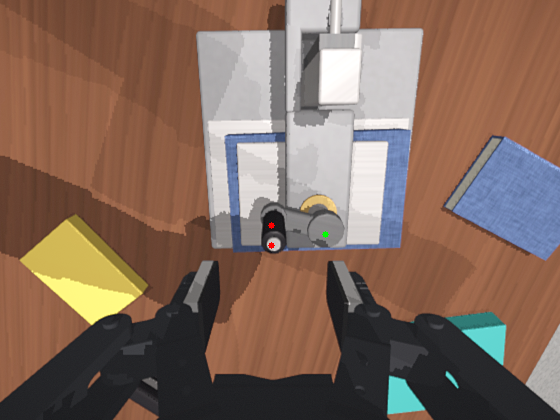

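The predicted post points (red dots at 272,225 and 272,245) fall exactly on the post. Descending and pinching.

Emit:
send_rows(series=[-0.07,0,3,0,0,0,0.55,-0.07,0,5,0,0,0,0.55,-0.07,0,6.2,0,0,0,0.55,-0.07,0,7,0,0,0,0.5,-0.07,0,7,0,0,0,0.3,-0.07,0,7,0,0,0,0.15,-0.07,0,7,0,0,0,0.1,-0.07,0,7,0,0,0,0.1,-0.07,0,7,0,0,0,0.1], newtons=60)

```text
clock: 11.22
tcp_pos: [0.5017, -0.0366, 0.1824]
orientation: [-0.0, 0.627, 0.779, 0.0]
wrist_force: [-3.3, 1.8, 0.3]
finger_gap: 0.0144
```

```bash
cat > circ.py <<'E'
from h import *
import sys
# gives tool-frame xy (cm) of circle points relative to the present TCP for angles th (deg world, clockwise = decreasing)
A=np.array([.5411,-.0370]);s=get_state();p=s["tcp_pos"];r=rot(s["orientation"])
d=p[:2]-A;th=np.arctan2(d[1],d[0]);tg=np.array([np.sin(th),-np.cos(th)])
F=s["wrist_force"];print("r",np.hypot(*d).round(4),"th",np.degrees(th).round(1),"Ftan on tool",(F[:2]@tg).round(2),"Frad",(F[:2]@d/np.hypot(*d)).round(2),"Fz",F[2].round(1),"gap",s["finger_gap"].round(4),"z",p[2].round(4))
step=float(sys.argv[1]);n=int(sys.argv[2])
# commanded start assumed on circle (radius .040) at command angle argv[3], or at measured
t0=np.radians(float(sys.argv[3])) if len(sys.argv)>3 else th
P=lambda t:A+.040*np.array([np.cos(t),np.sin(t)])
for k in range(1,n+1):
    w=P(t0-np.radians(step)*k)-P(t0);print(np.round(100*(r.T@[*w,0])[:2],2).tolist(),end=" ")
print("end cmd angle",np.degrees(t0)-step*n)
E
python3 circ.py 8 10
```

```text
Traceback (most recent call last):
  File "circ.py", line 6, in <module>
    F=s["wrist_force"];print("r",np.hypot(*d).round(4),"th",np.degrees(th).round(1),"Ftan on tool",(F[:2]@tg).round(2),"Frad",(F[:2]@d/np.hypot(*d)).round(2),"Fz",F[2].round(1),"gap",s["finger_gap"].round(4),"z",p[2].round(4))
                                                                                                                                                                                       ^^^^^^^^^^^^^^^^^^^^^
AttributeError: 'float' object has no attribute 'round'
```

```bash
sed -i 's/s\["finger_gap"\].round(4)/round(s["finger_gap"],4)/' circ.py; python3 circ.py 8 10 180
```

```text
r 0.0394 th 179.5 Ftan on tool 1.74 Frad 3.33 Fz 0.3 gap 0.0144 z 0.1824
[0.54, 0.16] [1.04, 0.39] [1.52, 0.68] [1.94, 1.04] [2.31, 1.46] [2.62, 1.93] [2.87, 2.43] [3.03, 2.96] [3.13, 3.51] [3.15, 4.07] end cmd angle 100.0
```

Emit:
send_rows(series=[0.54,0.16,0,0,0,0,0.1,1.04,0.39,0,0,0,0,0.1,1.52,0.68,0,0,0,0,0.1,1.94,1.04,0,0,0,0,0.1,2.31,1.46,0,0,0,0,0.1])

```text
clock: 11.63
tcp_pos: [0.5098, -0.0132, 0.1822]
orientation: [0.0, 0.628, 0.778, -0.003]
wrist_force: [-7.0, -6.4, 2.1]
finger_gap: 0.0143
```

```bash
python3 circ.py 8 8 140
```

```text
r 0.0393 th 142.8 Ftan on tool -9.3 Frad 1.75 Fz 2.1 gap 0.0143 z 0.1822
[0.31, 0.46] [0.55, 0.97] [0.72, 1.5] [0.82, 2.05] [0.84, 2.6] [0.78, 3.16] [0.64, 3.7] [0.43, 4.22] end cmd angle 76.0
```

Emit:
send_rows(series=[0.31,0.46,0,0,0,0,0.1,0.55,0.97,0,0,0,0,0.1,0.72,1.5,0,0,0,0,0.1])

```text
clock: 11.88
tcp_pos: [0.5224, -0.0024, 0.1819]
orientation: [-0.001, 0.628, 0.778, -0.003]
wrist_force: [-8.7, -4.8, 2.3]
finger_gap: 0.0142
```

```bash
python3 circ.py 6 6 116
```

```text
r 0.0394 th 118.4 Ftan on tool -9.88 Frad -0.06 Fz 2.3 gap 0.0142 z 0.1819
[0.08, 0.41] [0.11, 0.83] [0.1, 1.25] [0.05, 1.66] [-0.04, 2.07] [-0.18, 2.47] end cmd angle 80.00000000000001
```

Emit:
send_rows(series=[0.08,0.41,0,0,0,0,0.1,0.11,0.83,0,0,0,0,0.1,0.1,1.25,0,0,0,0,0.1])

```text
clock: 12.13
tcp_pos: [0.534, 0.0018, 0.1818]
orientation: [-0.001, 0.628, 0.778, -0.002]
wrist_force: [-9.5, -2.1, 3.8]
finger_gap: 0.0144
```

```bash
python3 circ.py 6 6 98
```

```text
r 0.0395 th 100.4 Ftan on tool -9.77 Frad -0.38 Fz 3.8 gap 0.0144 z 0.1818
[-0.05, 0.42] [-0.15, 0.82] [-0.29, 1.22] [-0.46, 1.6] [-0.68, 1.96] [-0.93, 2.29] end cmd angle 62.0
```

Emit:
send_rows(series=[-0.05,0.42,0,0,0,0,0.1,-0.15,0.82,0,0,0,0,0.1,-0.29,1.22,0,0,0,0,0.1])

```text
clock: 12.38
tcp_pos: [0.5465, 0.0023, 0.1824]
orientation: [-0.002, 0.628, 0.779, -0.002]
wrist_force: [-10.9, 0.6, 6.3]
finger_gap: 0.0142
```

```bash
python3 circ.py 6 6 80
```

```text
r 0.0396 th 82.2 Ftan on tool -10.9 Frad -0.87 Fz 6.3 gap 0.0142 z 0.1824
[-0.18, 0.38] [-0.4, 0.74] [-0.65, 1.07] [-0.94, 1.37] [-1.25, 1.65] [-1.6, 1.89] end cmd angle 44.0
```

Emit:
send_rows(series=[-0.18,0.38,-0.05,0,0,0,0.1,-0.4,0.74,-0.1,0,0,0,0.1])

```text
clock: 12.55
tcp_pos: [0.5541, 0.0006, 0.1829]
orientation: [-0.002, 0.627, 0.779, -0.001]
wrist_force: [-10.4, 3.1, 3.2]
finger_gap: 0.0143
```

```bash
python3 circ.py 6 6 68
```

```text
r 0.0397 th 70.9 Ftan on tool -10.89 Frad -0.44 Fz 3.2 gap 0.0143 z 0.1829
[-0.25, 0.33] [-0.54, 0.64] [-0.86, 0.91] [-1.2, 1.15] [-1.57, 1.35] [-1.96, 1.51] end cmd angle 32.0
```

Emit:
send_rows(series=[-0.25,0.33,-0.02,0,0,0,0.1,-0.54,0.64,-0.04,0,0,0,0.1])

```text
clock: 12.72
tcp_pos: [0.5614, -0.0027, 0.1832]
orientation: [-0.003, 0.627, 0.779, -0.001]
wrist_force: [-11.3, 4.7, 3.5]
finger_gap: 0.0139
```

```bash
python3 circ.py 6 6 56
```

```text
r 0.0399 th 59.4 Ftan on tool -12.14 Frad -1.7 Fz 3.5 gap 0.0139 z 0.1832
[-0.32, 0.27] [-0.66, 0.51] [-1.03, 0.71] [-1.42, 0.87] [-1.82, 0.99] [-2.23, 1.07] end cmd angle 20.0
```

Emit:
send_rows(series=[-0.32,0.27,-0.03,0,0,0,0.1])

```text
clock: 12.8
tcp_pos: [0.5648, -0.0048, 0.1834]
orientation: [-0.003, 0.627, 0.779, -0.001]
wrist_force: [-10.0, 6.9, 3.2]
finger_gap: 0.0142
```

```bash
python3 circ.py 5 6 50
```

```text
r 0.0399 th 53.7 Ftan on tool -12.13 Frad -0.31 Fz 3.2 gap 0.0142 z 0.1834
[-0.29, 0.2] [-0.59, 0.38] [-0.9, 0.52] [-1.23, 0.65] [-1.57, 0.74] [-1.91, 0.8] end cmd angle 20.0
```

Emit:
send_rows(series=[-0.29,0.2,-0.02,0,0,0,0.1,-0.59,0.38,-0.04,0,0,0,0.1])

```text
clock: 12.97
tcp_pos: [0.5699, -0.0092, 0.1838]
orientation: [-0.003, 0.627, 0.779, 0.0]
wrist_force: [-9.1, 7.8, 2.8]
finger_gap: 0.0142
```

```bash
python3 circ.py 5 6 40
```

```text
r 0.04 th 44.0 Ftan on tool -11.91 Frad -1.11 Fz 2.8 gap 0.0142 z 0.1838
[-0.32, 0.15] [-0.64, 0.27] [-0.98, 0.36] [-1.32, 0.42] [-1.67, 0.45] [-2.02, 0.45] end cmd angle 10.0
```

Emit:
send_rows(series=[-0.32,0.15,-0.02,0,0,0,0.1,-0.64,0.27,-0.04,0,0,0,0.1])

```text
clock: 13.13
tcp_pos: [0.5742, -0.0143, 0.184]
orientation: [-0.004, 0.627, 0.779, 0.001]
wrist_force: [-7.7, 9.7, 1.7]
finger_gap: 0.014
```

```bash
python3 circ.py 5 6 30
```

```text
r 0.0401 th 34.5 Ftan on tool -12.34 Frad -0.86 Fz 1.7 gap 0.014 z 0.184
[-0.34, 0.09] [-0.68, 0.15] [-1.03, 0.18] [-1.38, 0.18] [-1.72, 0.15] [-2.07, 0.1] end cmd angle -3.552713678800501e-15
```

Emit:
send_rows(series=[-0.34,0.09,0,0,0,0,0.1,-0.68,0.15,0,0,0,0,0.1])

```text
clock: 13.3
tcp_pos: [0.5777, -0.0202, 0.1844]
orientation: [-0.003, 0.627, 0.779, 0.001]
wrist_force: [-6.2, 10.8, 3.6]
finger_gap: 0.0137
```

```bash
python3 circ.py 5 6 20
```

```text
r 0.0403 th 24.6 Ftan on tool -12.41 Frad -1.1 Fz 3.6 gap 0.0137 z 0.1844
[-0.35, 0.03] [-0.7, 0.03] [-1.04, 0.0] [-1.39, -0.06] [-1.73, -0.15] [-2.05, -0.27] end cmd angle -10.0
```

Emit:
send_rows(series=[-0.35,0.03,-0.02,0,0,0,0.1,-0.7,0.03,-0.03,0,0,0,0.1])

```text
clock: 13.47
tcp_pos: [0.5801, -0.0266, 0.1847]
orientation: [-0.003, 0.627, 0.779, 0.002]
wrist_force: [-5.2, 12.4, 1.4]
finger_gap: 0.014
```

```bash
python3 circ.py 5 6 10
```

```text
r 0.0404 th 15.0 Ftan on tool -13.31 Frad -1.8 Fz 1.4 gap 0.014 z 0.1847
[-0.35, -0.03] [-0.69, -0.09] [-1.03, -0.18] [-1.36, -0.3] [-1.67, -0.45] [-1.98, -0.62] end cmd angle -20.0
```

Emit:
send_rows(series=[-0.35,-0.03,0,0,0,0,0.1,-0.69,-0.09,-0.02,0,0,0,0.1])

```text
clock: 13.63
tcp_pos: [0.5814, -0.0332, 0.185]
orientation: [-0.003, 0.626, 0.779, 0.003]
wrist_force: [-3.2, 13.8, 0.7]
finger_gap: 0.0145
```

```bash
python3 circ.py 5 6 0
```

```text
r 0.0405 th 5.4 Ftan on tool -14.04 Frad -1.89 Fz 0.7 gap 0.0145 z 0.185
[-0.34, -0.09] [-0.67, -0.21] [-0.98, -0.36] [-1.28, -0.53] [-1.57, -0.73] [-1.84, -0.95] end cmd angle -30.0
```

The push is at 14 N, in the target range. Taking the push off, opening and rising.

Emit:
send_rows(series=[0.15,0.03,0,0,0,0,0.1,0.3,0.05,0,0,0,0,0.1,0.3,0.05,0,0,0,0,0.1])

```text
clock: 13.88
tcp_pos: [0.5815, -0.0333, 0.185]
orientation: [-0.001, 0.627, 0.779, 0.0]
wrist_force: [-3.3, 3.9, 1.0]
finger_gap: 0.014
```

Emit:
send_rows(series=[0,0,0,0,0,0,0.4,0,0,0,0,0,0,0.4,0,0,0,0,0,0,0.4,0,0,-1,0,0,0,0.4,0,0,-3,0,0,0,0.4,0,0,-6,0,0,0,0.4,0,0,-9,0,0,0,0.4,0,0,-12,0,0,0,0.4,0,0,-12,0,0,0,0.4])

```text
clock: 14.63
tcp_pos: [0.5843, -0.0351, 0.3125]
orientation: [0.005, 0.628, 0.778, 0.003]
wrist_force: [-0.5, 0.4, 0.4]
finger_gap: 0.034
```

Run:
```python
from chk import *
print(s["wrist_force"].round(1),s["clock"])
i={k:read_camera(k) for k in("side","top","wrist")}
print(get_state()["wrist_force"].round(1))
a=cv2.resize(i["side"][185:275,215:335],(400,300),interpolation=cv2.INTER_CUBIC);b=cv2.resize(i["wrist"],(400,300))
c=cv2.resize(i["top"],(400,300));d=cv2.resize(i["side"],(400,300))
cv2.imwrite("pics/m6.png",np.vstack([np.hstack([a,b]),np.hstack([c,d])]))
t0=cv2.imread("pics/top0.png");
for l in("glue","stapler","mug","book"):
    for q in silhouettes("top",l)[:2]: print(l,round(q["p"],2),q["box"])
```

```text
[ 0.58428284 -0.03507064  0.31251426] [19.62 -4.31  1.11]
[[-0.212  0.977  0.011]
 [ 0.977  0.212 -0.003]
 [-0.005  0.01  -1.   ]]
turn z deg -0.16173996730991996 179.8382600326901
[-0.5  0.4  0.4] 14.6333
[ 0.2 -0.  -0.1]
glue 0.82 [169.2, 154.8, 25.4, 19.0]
stapler 0.76 [381.6, 228.2, 31.2, 44.1]
stapler 0.17 [129.3, 243.6, 36.9, 28.1]
mug 0.75 [127.0, 244.4, 38.4, 27.0]
book 0.96 [327.2, 270.1, 47.1, 44.8]
book 0.85 [330.6, 101.1, 58.9, 68.9]
```

View pics/m6.png

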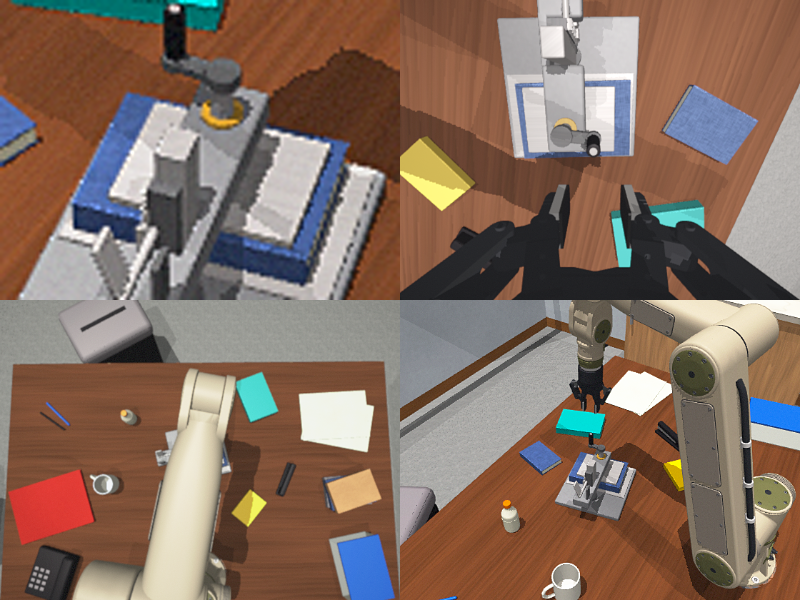

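The lever has sprung out, the crank is turned about 175°, the report is centred under the plate, the gripper is clear, and the stapler, mug and bottle are where they were. Handing in.

```bash
python3 -c "
from workcell import *
print(hand_in())"
```

```text
the job is handed in; nothing more can be done
None
```

The report is clamped and the job is handed in, at about 15 s of the allowed 72 s. No verdict is given, so the points below are my own checks.

- **Slide:** I squeezed the lever with 25 N (finger gap 31.5 mm) and slid the head down about 51 mm. I stopped at first contact, with 8 N at the wrist including friction. I then let go, and the pictures show the lever sprung back.
- **Crank:** I turned the crank clockwise about 175°, raising the grip with the head as it gave about 3 mm. The push at the post rose from about 9.7 N running free to 14.0 N. Then I took the push off, opened the fingers and backed away.
- **Last checks:** The wrist force is about 0 and the gripper is clear. The pictures show the report still centred under the plate, and the stapler, mug and bottle unmoved to within 1–2 pixels in the top view.

**Clamping force:** it was not measured directly. The final push gives about 55 N measured against my own free-running value, and about 75 N against the nominal 8 N. Both are inside the 40–100 N range. My free-running reading was slightly above the stated 7–9 N.

**Other disagreements:**
- The fins sat about 5 mm to one side of where I first assumed.
- The head started about 8 mm lower than the top of its travel. I corrected both before gripping.
- In the last top view the arm hid the report, so the network did not find it there. I checked it by eye in the side and wrist pictures.

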